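# Mark a slat in the spring press and add it to the crosswise pile

## Robot

A 6-joint arm with a two-finger parallel gripper is mounted at the origin on the work surface. World frame = base frame: x ahead of the robot, y to its left, z up, the work surface at z = 0. Lengths are in m, angles in rad, forces in N, time in s.
With the tool pointing down it reaches from about 0.25 to 0.775 m from the base axis. Payload 4 kg.
Tool frame: the origin (TCP) lies between the finger pads; the fingertips stand 11 mm ahead of it and the grasp point (between the pads) lies 8 mm behind it (robot.tip_extent is the z of the fingertips in the tool frame, in m); z points along the fingers, y is the line along which they close (so a half turn about z gives the same grasp; the last joint's range is limited). The gripper opens to 94 mm and grips with 3 to 60 N. Pads are 16 mm wide; open, the fingers measure 119 mm over their backs; the gripper's body (75 mm by 177 mm) begins 78 mm behind the grasp point.
Start: joints at [-1.279, 0.087, 1.371, -0, 1.684, -0.103], TCP at [0.212, -0.508, 0.217] pointing down, gripper open.
Joint ranges: [-3.1, 3.1], [-0.76, 2.03], [0.27, 2.55], [-1.08, 4.22], [0.17, 2.65], [-2.57, 2.57]. Speed limits (rad/s): [2.79, 2.79, 3.14, 3.14, 3.14, 3.14].

## Interface

Orientations are given as [roll, pitch, yaw] about the fixed x, y, z axes, in that order (R = Rz(yaw) Ry(pitch) Rx(roll)).
In Python, from bench import robot, imaging gives the robot as it stands.
- The arm moves only by the shell command python3 -m pendant 'ROWS'. ROWS is JSON, a list of rows, each a list of 7 numbers: the shift along the world's x, y, z in cm, then the turn, a rotation vector about the world's x, y, z in degrees, then the opening, from 0 (shut) to 1 (fully open). In form: [[dx, dy, dz, ax, ay, az, jaw], ...]. A call has 1 to 8 rows; each row shifts and turns the commanded pose from where the row before left it; what a row does not reach is not made up. A row lasts 1/10 s, in which the tool goes at most 50 mm and 8.59 degrees, less where a joint would pass 70% of its speed; a pose out of reach is approached as far as the arm can. A call is refused whole if a number of a shift passes 5 or a number of a turn 8.59, either way. A call with a gripper value outside its range is refused whole. The fingers move at their own pace and stop on an object; the grip force is fixed at half the most. Time passes only in rows, so rows that do not move let the fingers close. It gives the time, the measured TCP pose, the force, the opening and the grip force at its end, in the units of the state.
- robot.get_obs(): the state, without advancing time (a new reading comes with each control period).
- imaging.snapshot(name): name is "scene" or "side" or "wrist"; returns the picture (480x640x3 uint8, red, green, blue); there is no depth.
- imaging.camera_params(name): a dict with "camera_matrix" (3x3 intrinsics, pixels), "k1" (the pictures are not rectified: a ray, as slopes to the right and down, at radius r is drawn at 1 + k1 r^2 times it, then the intrinsics apply), "R" (3x3) and "t" (3): a world point X has camera coordinates R X + t. Camera axes: x right, y down, z forward; pixel columns grow to the right and rows downward; lengths in m; the calibration is good to about 2 mm. A picture is of the moment at which its call begins: read the wrist's pose just before it. camera_params takes no time and is no camera call; for the wrist camera it gives the pose at the moment of the call.
- robot.close_job(): hands the job in; it is judged then, once.
The state is a dict: "time": time; "joint_positions": joint angles; "qvel": joint speeds; "joint_torque": joint torques, N m; "tool_pos": TCP position; "ee_rot": TCP orientation; "wrist_force": force on the tool from outside, world axes, zero at the start; "wrist_torque": the same for the moment, N m; "width": finger opening in m; "finger_force": force on a finger pad.
Only numpy, scipy, OpenCV 4.12 (cv2) and the standard library are available. Lean on these libraries where they do the work, as an engineer would, in place of code of your own. Each camera call takes 0.05 s, during which the arm holds its last target. There are 200 camera calls.

## Task

In the carving shop's marking press, push the slat along its channel fully home against the end stop, then press the red plunger head down until the die bites firmly into the slat (held there for half a second or more, without hammering or crushing it) and let it spring back up. Then take the slat out and lay it flat in the gap in the top layer of the crosswise pile, as the mirror image of the slat already in that layer: parallel to it, ends even, directly over the slat two layers below. Leave the rest of the pile, the cup, the mallet and the chisel where they are.

Things in the scene. Friction and masses are not known exactly. Their poses are not given: they have to be found in the camera images.
- press: Fixed green marking press, a C-frame; column at its +x end. Origin on the work surface under the die axis; x along the slat channel, from the open infeed end (-x) to the end stop (+x). Slat bed 35 mm up. Brass guides 7 mm higher, 34 mm apart inside, x = -47 to 42 mm. Plunger sleeve of radius 17 mm, z = 93 to 133 mm; behind it arm and column, up to z = 135 mm.
- infeed_end (a point): Outer end of the steel tongue that carries the slat into the press, at x = -172 mm in the press frame, on its top (35 mm up). The tongue is 20 mm wide, so the 28 mm slat overhangs it 4 mm each side and fingers can straddle the slat; from x = -48 mm on the bed is a 60 mm wide anvil.
- end_stop (a point): Middle of the end stop's face that the slat's far end must meet, at x = 15 mm in the press frame, at bed height (35 mm); the stop is 13 mm high.
- plunger (a joint): Plunger, metres pressed down: 0 up, 0.026 limit without slat. Its foot, the die (16 mm dia.), is 65 mm up at 0 and meets the slat at 0.020: the slat is its stop. The spring takes 1 N at first, 5 N at 0.020. To mark, the die must then bear on the slat with over 8 N more (13 N in all on the head; about 20 N is good); over 40 N on the slat crushes it.
- plunger_top (a point): Centre of the flat top of the red plunger head, 40 mm dia. (flat 34 mm), 180 mm above the work surface when up. It moves straight down with the plunger.
- slat: The slat to mark, brown wood, 160 x 28 x 10 mm, about 30 g, lying on the press's tongue with its far end between the guides. Origin at the centre of its underside, x along its length (parallel to the press's x at first), z up. Home in the press, its origin is at x = -65 mm, y = 0 in the press frame.
- slat_near_end (a point): Centre of the slat's near end face (the end outside the press), 80 mm from the slat's middle, 5 mm above its underside.
- board: Fixed plywood board 190 x 190 x 12 mm under the pile. Origin at the centre of its underside. Layers of the pile, slats 10 mm thick: first layer along the board's x at y = +45 and -45 mm; second layer along its y at x = +45 and -45 mm; top layer along its x: one slat at y = +45 mm, the place at y = -45 mm is empty.
- gap (a point): The empty place: where the centre of the slat's underside belongs, 32 mm above the work surface; axes as the board's, the slat lies along x (either way round).
- pile_a1: Pile, first layer slat, 160 x 28 x 10 mm, loose, origin at the centre of its underside, x along its length.
- pile_a2: Pile, other first layer slat, 160 x 28 x 10 mm, loose, origin at the centre of its underside, x along its length.
- pile_b1: Pile, second layer slat, 160 x 28 x 10 mm, loose, origin at the centre of its underside, x along its length.
- pile_b2: Pile, other second layer slat, 160 x 28 x 10 mm, loose, origin at the centre of its underside, x along its length.
- pile_c1: Pile, the one slat in the top layer, 160 x 28 x 10 mm, loose, origin at the centre of its underside, x along its length.
- cup: Blue plastic cup, 76 mm dia., 100 mm tall, bystander. Origin at the centre of its underside.
- mallet: Wooden mallet lying on the bench, head 60 x 100 x 64 mm, handle 150 mm towards its -x, bystander. Origin under the head, 20 mm from the head's middle.
- chisel: Chisel lying on the bench, 200 mm long along x, 22 mm high, bystander. Origin near its middle, on the bench.
Not all that is in view belongs to the job. Leave any pink or white look-alike of the slat alone.

How it is judged:
On the way, in this order (a step that is already met when the one before it is completed fails the run):
1. the slat is pushed home against the end stop (within 3 mm) (x of slat in the frame of press above -0.068 m), for 0.1 s.
2. with the slat home, the plunger is down on it and the die bears on it with more than 8 N for half a second (value of joint plunger above 0.018 m and contact force between plunger and slat above 8 N and x of slat in the frame of press above -0.069 m), for 0.5 s.
3. the plunger is let back up (value of joint plunger below 0.004 m), for 0.1 s.
At the end, for the whole second after the job is handed in: The slat lies flat and still on the second layer in the gap, its centre within 12 mm of the gap's and within 0.12 rad of parallel to the other top slat; every other slat of the pile is within 12 mm of where it was; the plunger is up (horizontal distance between slat and gap below 0.012 m and z of slat in the frame of board between 0.028 and 0.036 m and angle between the x axis of slat and the x axis of board, either way round below 0.12 rad and angle between slat's own z axis and vertical below 0.06 rad and linear speed of slat below 0.02 m/s and value of joint plunger below 0.004 m and distance of each of pile_a1, pile_a2, pile_b1, pile_b2, pile_c1 from where it was at the start of the episode below 0.012 m); the robot touches nothing.
It fails at once if the die crushes the slat (over 40 N) (contact force between plunger and slat above 40 N).
It fails at once if a slat of the pile is knocked more than 25 mm (distance of any of pile_a1, pile_a2, pile_b1, pile_b2, pile_c1 from where it was at the start of the episode above 0.025 m).
It fails at once if the cup, mallet or chisel is moved more than 30 mm (distance of any of cup, mallet, chisel from where it was at the start of the episode above 0.03 m).
It also fails if it takes over 64 s, if anything falls off the work surface, if the arm or the gripper's body presses on something with over 40 N, if the wrist force passes 120 N, or if a joint passes its speed limit or range.

## Working session

There is one attempt and no reset: what is moved stays moved. The work goes in short steps, Python scripts to look and compute and a shell command to move; the robot and the scene stay as the last step left them, time stands still between calls to the robot, and variables do not carry over. Pictures are saved under pics/ and viewed, at most 10 in all, crops included, and the job is handed in when it is done.

```bash
mkdir -p pics; ls
python3 - <<'E'
from bench import robot, imaging
import cv2
for n in("scene","side"):
    cv2.imwrite(f"pics/{n}0.png",imaging.snapshot(n)[:,:,::-1])
    p=imaging.camera_params(n); print(n,p)
print(robot.get_obs())
E
```

```text
pics
scene {'camera_matrix': array([[544.07458436,   0.        , 321.24154278],
       [  0.        , 544.07458436, 240.20050032],
       [  0.        ,   0.        ,   1.        ]]), 'k1': -0.09872500727855706, 'R': array([[-0.83382131,  0.55203046,  0.00209344],
       [ 0.4113324 ,  0.62382238, -0.66456851],
       [-0.368168  , -0.55327028, -0.74722441]]), 't': array([ 0.45368381, -0.07360481,  1.3546043 ])}
side {'camera_matrix': array([[528.62809165,   0.        , 317.79004432],
       [  0.        , 528.62809165, 247.56215102],
       [  0.        ,   0.        ,   1.        ]]), 'k1': -0.05178265391962955, 'R': array([[ 0.97648751, -0.21506471, -0.01480892],
       [-0.12249917, -0.49704838, -0.85903252],
       [ 0.17738683,  0.84064861, -0.51170678]]), 't': array([-0.49897684,  0.14423434,  1.26776494])}
{'time': 0.1, 'joint_positions': array([-1.27907204e+00,  8.78861932e-02,  1.37206783e+00,  1.45855408e-05,
        1.68358152e+00, -1.03083618e-01]), 'qvel': array([ 0.00075144,  0.00030987, -0.00443863, -0.00039053,  0.00170227,
        0.00019867]), 'joint_torque': array([ 1.87547201e-03, -3.41250050e+01, -3.03301728e+01,  7.19307829e-02,
        3.03822022e-02, -9.17791726e-05]), 'tool_pos': array([ 0.21142408, -0.50724717,  0.21543631]), 'ee_rot': array([-3.13966157e+00, -2.14344669e-04,  3.94809324e-01]), 'wrist_force': array([-0.10084057,  0.56175967, -1.48572574]), 'wrist_torque': array([-0.00235703, -0.0522067 , -0.02899291]), 'finger_force': 0.0, 'width': 0.09403644920318766}
```

View pics/scene0.png

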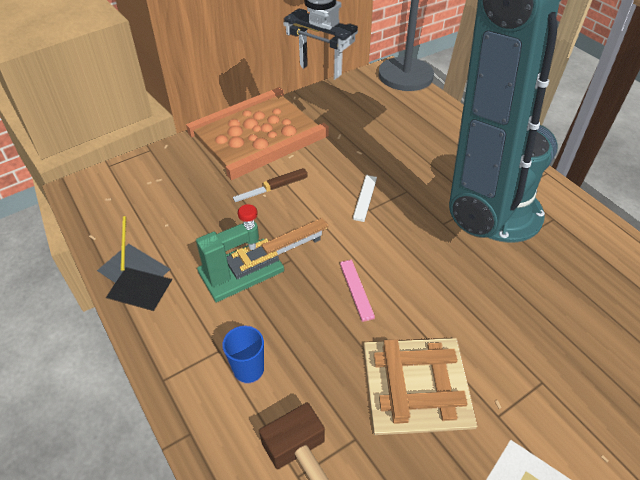

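View pics/side0.png

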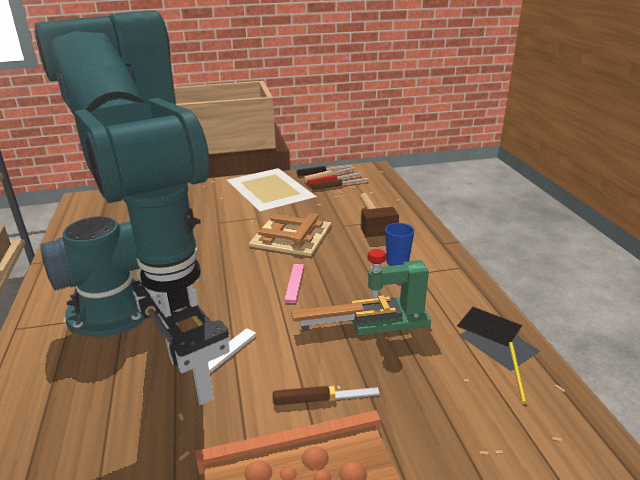

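The scene view shows the slat on the press at (295,235), with the red head at (248,212). The pile board is centred near (420,385), and the gap is on its right side. Look-alikes are the pink slat (357,290) and the white slat (365,198). Other brown slats are the pile pieces (398,380) and (445,380). I choose the brown one on the press tongue and check it in close crops.

Run:
```python
import cv2
a=cv2.imread("pics/scene0.png");b=cv2.imread("pics/side0.png")
def crop(im,x,y,w,h,s,name):
    c=cv2.resize(im[y:y+h,x:x+w],None,fx=s,fy=s,interpolation=cv2.INTER_CUBIC)
    for i in range(0,w,20): cv2.putText(c,str(x+i),(i*s,10),0,.35,(0,0,0),1);cv2.line(c,(i*s,12),(i*s,18),(0,0,0),1)
    for i in range(0,h,20): cv2.putText(c,str(y+i),(0,i*s+4),0,.35,(0,0,0),1);cv2.line(c,(26,i*s),(32,i*s),(0,0,0),1)
    cv2.imwrite(name,c)
crop(a,185,195,160,120,5,"pics/c1.png")
crop(a,350,325,140,115,5,"pics/c2.png")
crop(b,280,235,160,110,5,"pics/c3.png")
```

```text
(no output)
```

View pics/c1.png

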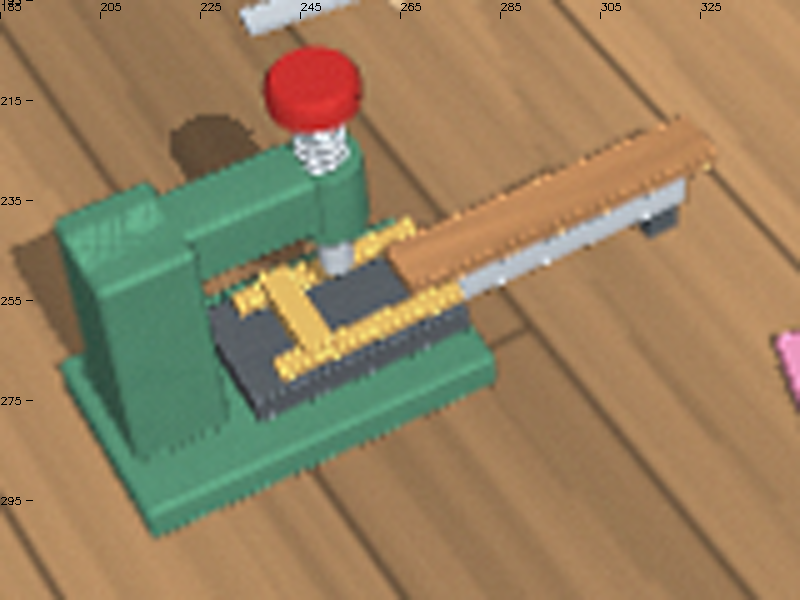

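View pics/c2.png

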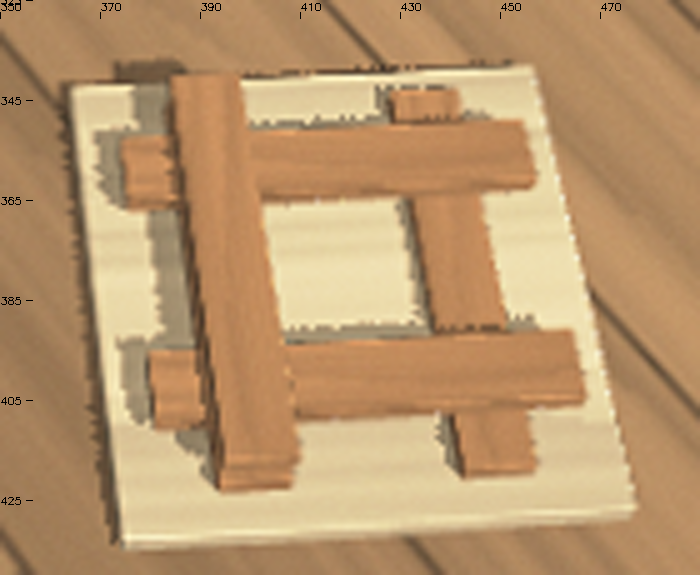

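View pics/c3.png

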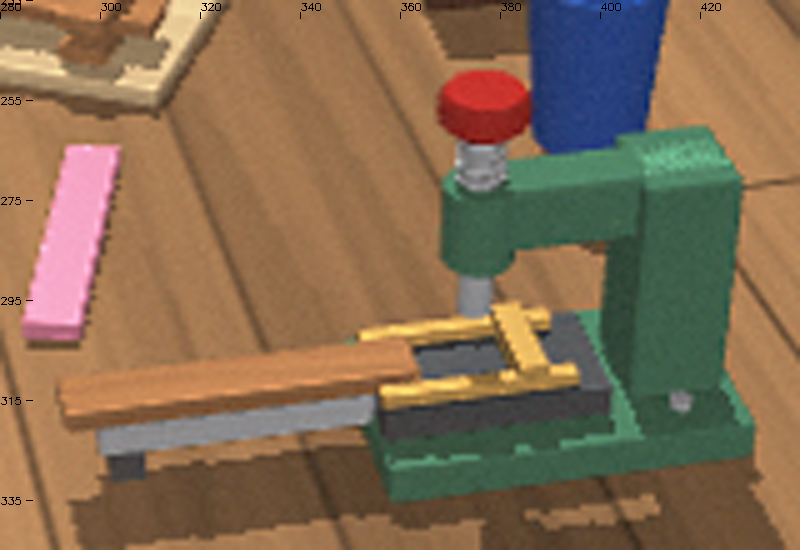

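The press crop shows the brown slat with its near end at (325,222), its far end at (265,248), and the head's top centre at (247.7,211). The pile crop shows the board corners (364,342), (457,338), (477,427), (374,433), with the top slat at the left and the gap at the right.

```bash
cat > h.py <<'E'
import numpy as np, cv2
from bench import robot, imaging
def ray(n,uv,p=None):
    p=p or imaging.camera_params(n)
    d=np.array([p["k1"],0,0,0,0.])
    s=cv2.undistortPoints(np.array(uv,float).reshape(-1,1,2),p["camera_matrix"],d)[:,0]
    R,t=np.array(p["R"]),np.array(p["t"])
    return -R.T@t, np.c_[s,np.ones(len(s))]@R
def atz(n,uv,z,p=None):
    c,d=ray(n,uv,p); return c+d*((z-c[2])/d[:,2])[:,None]
def proj(n,X,p=None):
    p=p or imaging.camera_params(n)
    return cv2.projectPoints(np.array(X,float).reshape(-1,1,3),cv2.Rodrigues(np.array(p["R"]))[0],np.array(p["t"]),p["camera_matrix"],np.array([p["k1"],0,0,0,0.]))[0][:,0]
E
python3 - <<'E'
from h import *
np.set_printoptions(precision=4,suppress=True)
S=atz("scene",[(321.6,218.4),(328.2,225.4),(267,251.6),(262.6,245)],.045)
print("slat",S,np.linalg.norm(np.diff(S,axis=0),axis=1)); n=S[:2].mean(0);f=S[2:].mean(0);v=f-n
print(n,f,np.linalg.norm(v),np.degrees(np.arctan2(v[1],v[0])))
T=atz("side",[(280+62/5,235+385/5),(280+65/5,235+408/5),(280+421/5,235+372/5),(280+413/5,235+340/5)],.045);print("side slat",T)
print("head",atz("scene",[(247.7,211)],.18),atz("side",[(376.8,254)],.18))
print("stop? tongue end")
B=atz("scene",[(364,342.2),(456.6,338.2),(477.2,426.6),(374.4,433)],.012)
print("board",B,np.linalg.norm(np.diff(B,axis=0),axis=1),B.mean(0))
C=atz("scene",[(384.4,340.6),(398,340),(409.6,416),(394.4,417)],.042);v=C[2:].mean(0)-C[:2].mean(0)
print("top",C,C.mean(0),np.linalg.norm(v),np.degrees(np.arctan2(v[1],v[0])))
print("gap by mirror",2*B.mean(0)-C.mean(0))
D=atz("scene",[(428,343),(441.6,343),(457.2,418.5),(443,420)],.022);print("A",D,D.mean(0))
E
```

```text
slat [[ 0.4169 -0.1908  0.045 ]
 [ 0.4166 -0.1636  0.045 ]
 [ 0.5744 -0.1723  0.045 ]
 [ 0.573  -0.1946  0.045 ]] [0.0271 0.158  0.0224]
[ 0.4168 -0.1772  0.045 ] [ 0.5737 -0.1835  0.045 ] 0.15702868647485738 -2.2846818790110666
side slat [[ 0.4151 -0.177   0.045 ]
 [ 0.4135 -0.1934  0.045 ]
 [ 0.5721 -0.2051  0.045 ]
 [ 0.5754 -0.1816  0.045 ]]
head [[ 0.6024 -0.1823  0.18  ]] [[ 0.5984 -0.1958  0.18  ]]
stop? tongue end
board [[0.5188 0.1175 0.012 ]
 [0.3565 0.215  0.012 ]
 [0.4527 0.3765 0.012 ]
 [0.6152 0.2804 0.012 ]] [0.1893 0.188  0.1888] [0.4858 0.2473 0.012 ]
top [[0.4957 0.1502 0.042 ]
 [0.4727 0.164  0.042 ]
 [0.5536 0.2986 0.042 ]
 [0.5772 0.2849 0.042 ]] [0.5248 0.2244 0.042 ] 0.15724841202026554 58.92422823058077
gap by mirror [ 0.4468  0.2703 -0.018 ]
A [[0.4177 0.1946 0.022 ]
 [0.395  0.2099 0.022 ]
 [0.4771 0.346  0.022 ]
 [0.5005 0.3335 0.022 ]] [0.4476 0.271  0.022 ]
```

The two views disagree by about 8 mm in y, so I'll check with the wrist camera from above.

```bash
python3 -m pendant '[[3,3.8,1.5,0,0,-3.2,0],[3,3.8,1.5,0,0,-3.2,0],[3,3.8,1.5,0,0,-3.2,0],[3,3.8,1.5,0,0,-3.2,0],[3,3.8,1.5,0,0,-3.2,0],[3,3.8,1.5,0,0,-3.2,0],[3,3.8,1.5,0,0,-3.2,0],[3,3.8,1.5,0,0,-3.2,0]]'
python3 - <<'E'
from h import *
import pickle
p=imaging.camera_params("wrist"); im=imaging.snapshot("wrist")
pickle.dump(p,open("w1.pkl","wb"));cv2.imwrite("pics/w1.png",im[:,:,::-1])
print(p); print(robot.get_obs()["tool_pos"],robot.get_obs()["ee_rot"])
E
```

```text
time: 0.9
tool_pos: [0.449, -0.206, 0.3351]
ee_rot: [-3.142, 0.0, -0.054]
wrist_force: [0.1, -0.2, 0.5]
width: 0.0335
finger_force: 0.0
{'camera_matrix': array([[353.29602431,   0.        , 314.53865319],
       [  0.        , 353.29602431, 240.09776394],
       [  0.        ,   0.        ,   1.        ]]), 'k1': 0.000813532573015856, 'R': array([[-5.36333682e-02, -9.98560649e-01, -3.04793171e-04],
       [-9.65931263e-01,  5.18034268e-02,  2.53561038e-01],
       [-2.53180285e-01,  1.38937417e-02, -9.67319341e-01]]), 't': array([-0.18360267,  0.38798456,  0.62223573])}
[ 0.45334164 -0.20046529  0.33761771] [-3.1381609  -0.00660635 -0.04659768]
```

View pics/w1.png

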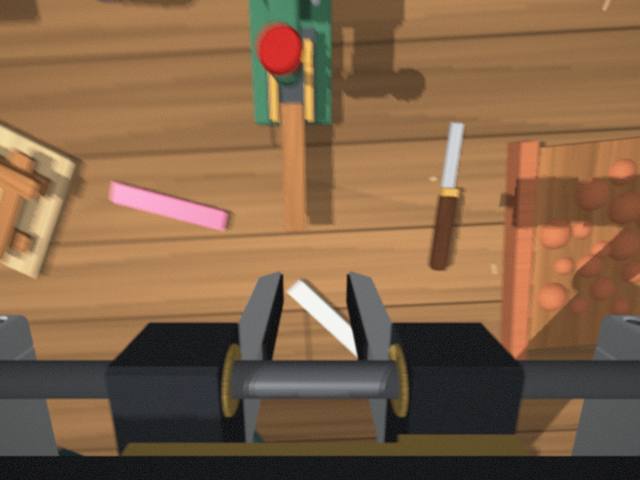

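The wrist view shows the slat from its near end (295,228) to its far end (292,102), and the red head's top centre at about (280,47).

Run:
```python
from h import *
import pickle
np.set_printoptions(precision=4,suppress=True)
im=cv2.imread("pics/w1.png");p=pickle.load(open("w1.pkl","rb"))
hsv=cv2.cvtColor(im,cv2.COLOR_BGR2HSV)
def blob(m): 
    n,l,s,c=cv2.connectedComponentsWithStats(m.astype(np.uint8)); i=1+np.argmax(s[1:,4]); return s[i],c[i]
h,s,v=cv2.split(hsv)
print("red",blob(((h<4)|(h>176))&(s>200)&(np.arange(480)[:,None]<110)))
print(atz("wrist",[(280,47),(280.5,49)],.18,p))
N=atz("wrist",[(284.5,229),(305,229),(303.5,103),(281.5,103)],.045,p);print(N)
# compare scene red blob, side red blob
for n,(x,y) in (("scene",(248,212)),("side",(377,256))):
    a=cv2.cvtColor(cv2.imread(f"pics/{n}0.png"),cv2.COLOR_BGR2HSV);m=((a[...,0]<4)|(a[...,0]>176))&(a[...,1]>180)
    k=np.zeros(m.shape,bool);k[y-20:y+20,x-20:x+20]=1;print(n,blob(m&k))
for q in ((.6,-.186),(.602,-.182),(.598,-.19)):
    r=[(q[0]+.02*np.cos(t),q[1]+.02*np.sin(t),.18) for t in np.linspace(0,6.28,40)]
    for n,pp in (("scene",None),("side",None),("wrist",p)):
        P=proj(n,r,pp);print(q,n,P.min(0),P.max(0))
```

```text
red (array([ 260,   27,   41,   47, 1287], dtype=int32), array([279.9728,  50.1057]))
[[ 0.6043 -0.1878  0.18  ]
 [ 0.6028 -0.188   0.18  ]]
[[ 0.4198 -0.1664  0.045 ]
 [ 0.4184 -0.1936  0.045 ]
 [ 0.5755 -0.2013  0.045 ]
 [ 0.5769 -0.1746  0.045 ]]
scene (array([238, 205,  19,  16, 254], dtype=int32), array([247.0551, 212.4843]))
side (array([368, 249,  18,  15, 216], dtype=int32), array([376.5046, 255.8889]))
(0.6, -0.186) scene [238.0222 202.541 ] [257.7243 216.5049]
(0.6, -0.186) side [366.7017 246.7902] [385.5359 256.517 ]
(0.6, -0.186) wrist [254.2216  25.9071] [302.373   78.9364]
(0.602, -0.182) scene [238.063  204.0588] [257.8187 218.099 ]
(0.602, -0.182) side [367.0515 245.7638] [385.824  255.4263]
(0.602, -0.182) wrist [249.1785  23.4544] [297.4094  76.6483]
(0.598, -0.19) scene [237.9817 201.0314] [257.6306 214.9196]
(0.598, -0.19) side [366.3495 247.8234] [385.2458 257.6149]
(0.598, -0.19) wrist [259.2491  28.352 ] [307.3213  81.2176]
```

```bash
python3 -m pendant '[[-4,2.0,0,0,0,0,0],[-1.7,0.4,-4,0,0,0,0],[0,0,-5,0,0,0,0],[0,0,-5,0,0,0,0],[0,0,-5,0,0,0,0],[0,0,-5,0,0,0,0],[0,0,-3,0,0,0,0],[0,0,0,0,0,0,0]]'; python3 -c "
from h import *
print(robot.get_obs())"
```

```text
time: 1.75
tool_pos: [0.3871, -0.1814, 0.0594]
ee_rot: [-3.136, 0.011, -0.052]
wrist_force: [-0.9, -0.2, -0.8]
width: 0.0007
finger_force: 0.0
{'time': 1.75, 'joint_positions': array([-5.70900518e-01, -9.08613058e-02,  1.86762379e+00, -1.48248709e-04,
        1.37718433e+00,  1.05185901e+00]), 'qvel': array([ 0.0012317 , -0.04507946, -0.11671393,  0.00098819,  0.04109491,
        0.00180254]), 'joint_torque': array([-9.04109376e-02, -2.38839984e+01, -2.81131929e+01,  4.43761947e-02,
       -4.33759801e-01,  1.13210306e-03]), 'tool_pos': array([ 0.38707122, -0.18138359,  0.05935159]), 'ee_rot': array([-3.13559129,  0.0107996 , -0.05190137]), 'wrist_force': array([-0.8547648 , -0.24091602, -0.78522913]), 'wrist_torque': array([0.04601607, 0.07529931, 0.01062313]), 'finger_force': 0.0, 'width': 0.0007258561751796606}
```

```bash
python3 -m pendant '[[0.5,0.1,0,0,0,0,0],[0,0,0,0,0,0,0],[0,0,0,0,0,0,0]]'
```

```text
time: 2.05
tool_pos: [0.3981, -0.1838, 0.0675]
ee_rot: [3.139, -0.004, -0.052]
wrist_force: [0.3, -0.2, 0.4]
width: 0.0003
finger_force: 0.0
```

```bash
python3 -m pendant '[[0,0.4,-1.0,0,0,0,0],[0,0,-0.7,0,0,0,0],[0,0,0,0,0,0,0],[0,0,0,0,0,0,0],[0,0,0,0,0,0,0]]'; python3 -c "
from h import *
print(robot.get_obs()['tool_pos'])
p=imaging.camera_params('wrist');im=imaging.snapshot('side');cv2.imwrite('pics/s2.png',cv2.resize(im[240:370,240:420,::-1],None,fx=4,fy=4,interpolation=2))"
```

```text
time: 2.55
tool_pos: [0.3964, -0.1789, 0.048]
ee_rot: [3.141, -0.0, -0.052]
wrist_force: [-0.2, -0.6, -0.5]
width: 0.0006
finger_force: 0.0
[ 0.39637122 -0.17886928  0.04795476]
```

View pics/s2.png

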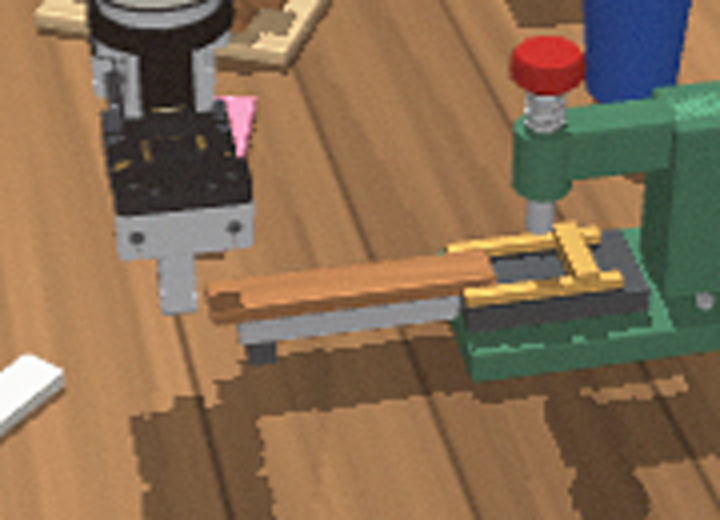

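The side view shows the closed fingers standing just short of the slat's near end, at its height, so I push along the channel.

```bash
python3 -m pendant '[[0.6,-0.03,0.3,0,0,0,0],[0.6,-0.03,0,0,0,0,0],[0.6,-0.03,0,0,0,0,0],[0.6,-0.03,0,0,0,0,0],[0.6,-0.03,0,0,0,0,0],[0.6,-0.03,0,0,0,0,0],[0.6,-0.03,0,0,0,0,0],[0,0,0,0,0,0,0]]'; python3 -m pendant '[[0.2,-0.01,0,0,0,0,0],[0.2,-0.01,0,0,0,0,0],[0,0,0,0,0,0,0]]'
```

```text
time: 3.4
tool_pos: [0.4392, -0.181, 0.0509]
ee_rot: [3.141, -0.0, -0.052]
wrist_force: [1.0, -0.1, 0.4]
width: 0.0006
finger_force: 0.0
time: 3.7
tool_pos: [0.4424, -0.1811, 0.0509]
ee_rot: [3.142, -0.0, -0.052]
wrist_force: [-0.0, 0.1, 0.4]
width: 0.0005
finger_force: 0.0
```

```bash
python3 -m pendant '[[0.2,-0.01,0,0,0,0,0],[0.2,-0.01,0,0,0,0,0],[0,0,0,0,0,0,0]]';python3 -m pendant '[[0.1,0,0,0,0,0,0],[0.1,0,0,0,0,0,0],[0,0,0,0,0,0,0]]';python3 -m pendant '[[0.1,0,0,0,0,0,0],[0.1,0,0,0,0,0,0],[0,0,0,0,0,0,0]]'
```

```text
time: 4.0
tool_pos: [0.4465, -0.1814, 0.0509]
ee_rot: [3.141, -0.0, -0.052]
wrist_force: [-0.0, -0.8, -0.3]
width: 0.0005
finger_force: 0.0
time: 4.3
tool_pos: [0.4467, -0.1813, 0.0509]
ee_rot: [3.141, 0.004, -0.052]
wrist_force: [-5.6, -0.3, 4.4]
width: 0.0007
finger_force: 2.7
time: 4.6
tool_pos: [0.4469, -0.1813, 0.0508]
ee_rot: [3.141, 0.008, -0.052]
wrist_force: [-10.4, 0.1, 8.1]
width: 0.0001
finger_force: 5.1
```

The slat is home: the push stalled at x=0.4467 with the force rising. That puts the die axis at x≈0.5995. I back off and rise to above the head.

```bash
python3 -m pendant '[[-1,0,0,0,0,0,0],[0,0,4,0,0,0,0],[0,0,4,0,0,0,0],[0,0,4,0,0,0,0],[0,0,4,0,0,0,0],[0,0,3,0,0,0,0],[0,0,0,0,0,0,0]]';python3 -m pendant '[[4,0,0,0,0,0,0],[4,-0.2,0,0,0,0,0],[4,-0.2,0,0,0,0,0],[4,-0.2,0,0,0,0,0],[0,0,0,0,0,0,0],[0,0,0,0,0,0,0]]'
```

```text
time: 5.3
tool_pos: [0.4427, -0.1825, 0.2466]
ee_rot: [3.137, -0.011, -0.052]
wrist_force: [-0.2, 0.1, -0.4]
width: 0.0004
finger_force: 0.0
time: 5.9
tool_pos: [0.6001, -0.187, 0.238]
ee_rot: [-3.14, 0.004, -0.051]
wrist_force: [0.2, -0.2, -0.8]
width: 0.0003
finger_force: 0.0
```

```bash
python3 -m pendant '[[0,-0.1,-2,0,0,0,0],[0,0,-2,0,0,0,0],[0,0,-0.4,0,0,0,0],[0,0,0,0,0,0,0],[0,0,0,0,0,0,0]]';python3 -m pendant '[[0,0,-0.4,0,0,0,0],[0,0,-0.4,0,0,0,0],[0,0,-0.4,0,0,0,0],[0,0,0,0,0,0,0]]'
```

```text
time: 6.4
tool_pos: [0.6001, -0.1885, 0.1986]
ee_rot: [3.141, -0.002, -0.052]
wrist_force: [0.1, -0.5, -0.2]
width: 0.0004
finger_force: 0.0
time: 6.8
tool_pos: [0.6005, -0.1884, 0.1845]
ee_rot: [3.141, -0.0, -0.052]
wrist_force: [0.7, 0.3, 0.8]
width: 0.0004
finger_force: 0.6
```

```bash
python3 -m pendant '[[0,0,-0.3,0,0,0,0],[0,0,-0.3,0,0,0,0],[0,0,-0.3,0,0,0,0],[0,0,-0.2,0,0,0,0],[0,0,0,0,0,0,0]]';python3 -m pendant '[[0,0,-0.1,0,0,0,0],[0,0,-0.1,0,0,0,0],[0,0,0,0,0,0,0]]'; python3 -m pendant '[[0,0,-0.1,0,0,0,0],[0,0,0,0,0,0,0]]'
```

```text
time: 7.3
tool_pos: [0.6005, -0.1884, 0.1739]
ee_rot: [3.141, -0.001, -0.052]
wrist_force: [0.1, -0.7, 2.8]
width: 0.0007
finger_force: 1.6
time: 7.6
tool_pos: [0.6005, -0.1884, 0.1721]
ee_rot: [3.141, -0.001, -0.052]
wrist_force: [1.6, -0.1, 3.7]
width: 0.0003
finger_force: 1.8
time: 7.8
tool_pos: [0.6005, -0.1885, 0.1713]
ee_rot: [3.141, -0.001, -0.052]
wrist_force: [-0.2, 0.1, 5.1]
width: 0.0004
finger_force: 2.5
```

```bash
python3 -m pendant '[[0,0,-0.1,0,0,0,0],[0,0,0,0,0,0,0]]'; python3 -m pendant '[[0,0,-0.1,0,0,0,0],[0,0,0,0,0,0,0]]'
```

```text
time: 8.0
tool_pos: [0.6005, -0.1884, 0.1713]
ee_rot: [3.141, -0.001, -0.052]
wrist_force: [-0.8, -0.8, 6.8]
width: 0.0005
finger_force: 3.7
time: 8.2
tool_pos: [0.6005, -0.1885, 0.1713]
ee_rot: [3.141, -0.002, -0.052]
wrist_force: [-1.8, 0.2, 11.1]
width: 0.0002
finger_force: 5.0
```

```bash
python3 -m pendant '[[0,0,-0.1,0,0,0,0],[0,0,-0.1,0,0,0,0],[0,0,0,0,0,0,0]]'; python3 -m pendant '[[0,0,-0.05,0,0,0,0],[0,0,0,0,0,0,0]]'
```

```text
time: 8.5
tool_pos: [0.6006, -0.1885, 0.1712]
ee_rot: [3.14, -0.004, -0.052]
wrist_force: [-4.5, 0.6, 14.6]
width: 0.0004
finger_force: 7.6
time: 8.7
tool_pos: [0.6006, -0.1885, 0.1712]
ee_rot: [3.14, -0.004, -0.052]
wrist_force: [-3.7, 0.8, 16.6]
width: 0.0005
finger_force: 8.2
```

```bash
python3 -m pendant '[[0,0,-0.1,0,0,0,0],[0,0,0,0,0,0,0],[0,0,0,0,0,0,0],[0,0,0,0,0,0,0],[0,0,0,0,0,0,0],[0,0,0,0,0,0,0],[0,0,0,0,0,0,0],[0,0,0,0,0,0,0]]'; python3 -m pendant '[[0,0,-0.03,0,0,0,0],[0,0,0,0,0,0,0],[0,0,0,0,0,0,0],[0,0,0,0,0,0,0],[0,0,0,0,0,0,0],[0,0,0,0,0,0,0]]'
```

```text
time: 9.5
tool_pos: [0.6006, -0.1885, 0.1711]
ee_rot: [3.14, -0.005, -0.052]
wrist_force: [-4.6, 0.9, 19.6]
width: 0.0005
finger_force: 9.5
time: 10.1
tool_pos: [0.6006, -0.1884, 0.1711]
ee_rot: [3.14, -0.005, -0.052]
wrist_force: [-4.5, 1.0, 19.0]
width: 0.0008
finger_force: 9.9
```

The die was held at about 19 N for over a second. Now I release it and go to grasp the slat about 10 mm on the near side of its middle.

```bash
python3 -m pendant '[[0,0,1,0,0,0,0],[0,0,2,0,0,0,0],[0,0,3,0,0,0,0],[0,0,3,0,0,0,0],[-4,0.1,0,0,0,0,1],[-3.5,0.1,0,0,0,0,1],[0,0,0,0,0,0,1],[0,0,0,0,0,0,1]]'
```

```text
time: 10.9
tool_pos: [0.5247, -0.186, 0.254]
ee_rot: [-3.141, 0.002, -0.052]
wrist_force: [0.4, -0.2, 0.3]
width: 0.0288
finger_force: 0.0
```

```bash
python3 -m pendant '[[0,0,-4,0,0,0,1],[0,0,-4,0,0,0,1],[0,0,-4,0,0,0,1],[0,0,-4,0,0,0,1],[0,0,0,0,0,0,1],[0,0,0,0,0,0,1],[0,0,0,0,0,0,1]]'
python3 - <<'E'
from h import *
cv2.imwrite('pics/s3.png',cv2.resize(imaging.snapshot('side')[210:360,270:450,::-1],None,fx=4,fy=4,interpolation=2))
E
```

```text
time: 11.6
tool_pos: [0.5274, -0.1871, 0.0978]
ee_rot: [3.14, -0.004, -0.052]
wrist_force: [0.3, -0.4, 1.4]
width: 0.0848
finger_force: 0.0
```

View pics/s3.png

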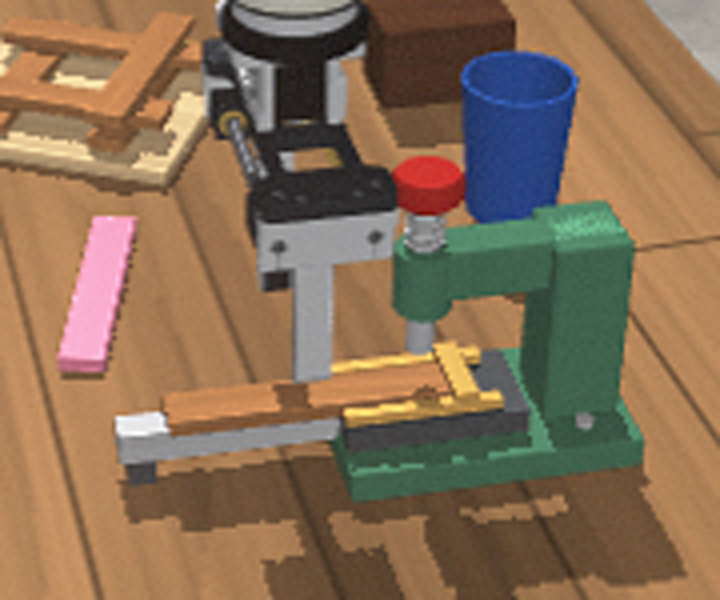

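The view shows the die mark, the plunger up, the slat home, and the gripper straddling the slat clear of the head. I descend and grasp.

```bash
python3 -m pendant '[[-0.4,0.1,-2,0,0,0,1],[0,0,-2,0,0,0,1],[0,0,-1.5,0,0,0,1],[0,0,-0.8,0,0,0,1],[0,0,0,0,0,0,1],[0,0,0,0,0,0,1]]'
```

```text
time: 12.25
tool_pos: [0.522, -0.1856, 0.033]
ee_rot: [3.141, -0.001, -0.052]
wrist_force: [-0.0, 0.5, 0.4]
width: 0.0939
finger_force: 0.0
```

```bash
python3 -m pendant '[[0,0,0,0,0,0,0],[0,0,0,0,0,0,0],[0,0,0,0,0,0,0],[0,0,0,0,0,0,0],[0,0,0,0,0,0,0],[0,0,0,0,0,0,0],[0,0,0,0,0,0,0],[0,0,0,0,0,0,0]]'
```

```text
time: 13.05
tool_pos: [0.5213, -0.1853, 0.0321]
ee_rot: [3.142, 0.0, -0.052]
wrist_force: [-1.2, 0.3, -0.2]
width: 0.0334
finger_force: 0.0
```

```bash
python3 -m pendant '[[0,0,0,0,0,0,0],[0,0,0,0,0,0,0],[0,0,0,0,0,0,0],[0,0,0,0,0,0,0]]'; python3 -m pendant '[[-0.5,0.025,0,0,0,0,0],[-1,0.05,0,0,0,0,0],[-1.5,0.08,0,0,0,0,0],[-2,0.1,0,0,0,0,0],[-2,0.1,0,0,0,0,0],[-2,0.1,0,0,0,0,0],[-2,0.1,0,0,0,0,0],[0,0,0,0,0,0,0]]'
```

```text
time: 13.45
tool_pos: [0.5213, -0.1853, 0.0321]
ee_rot: [3.142, 0.0, -0.052]
wrist_force: [-0.6, -0.4, 0.5]
width: 0.0274
finger_force: 30.0
time: 14.25
tool_pos: [0.409, -0.1795, 0.0322]
ee_rot: [3.141, 0.001, -0.053]
wrist_force: [0.2, -0.1, -0.4]
width: 0.0277
finger_force: 30.0
```

Slat gripped and drawn out. At the pile, the tips at this grip depth would reach the first-layer slat. So I'll set the slat back on the tongue and regrip 7 mm higher.

```bash
python3 -m pendant '[[2.5,-0.13,0,0,0,0,0],[2.5,-0.13,0,0,0,0,0],[0,0,0,0,0,0,0],[0,0,0,0,0,0,0.5],[0,0,0,0,0,0,0.5],[0,0,0,0,0,0,0.5],[0,0,0.7,0,0,0,0.5],[0,0,0,0,0,0,0]]';python3 -m pendant '[[0,0,0,0,0,0,0],[0,0,0,0,0,0,0],[0,0,0,0,0,0,0],[0,0,0,0,0,0,0],[0,0,0,0,0,0,0],[0,0,0,0,0,0,0]]'
```

```text
time: 15.05
tool_pos: [0.4617, -0.1828, 0.0404]
ee_rot: [3.141, -0.002, -0.052]
wrist_force: [0.3, 0.3, -0.7]
width: 0.0421
finger_force: 0.0
time: 15.65
tool_pos: [0.4613, -0.1825, 0.0393]
ee_rot: [3.141, 0.0, -0.052]
wrist_force: [-0.9, -0.2, 3.0]
width: 0.0275
finger_force: 30.0
```

```bash
python3 -m pendant '[[0,0,4,0,0,0,0],[0,0,5,0,0,0,0],[0,0,5,0,0,0,0],[-0.3,4,2,0,0,6,0],[-0.3,4,0,0,0,6,0],[-0.3,4,0,0,0,6,0],[-0.3,4,0,0,0,6,0],[0,0,0,0,0,0,0]]';python3 -m pendant '[[0,4,0,0,0,6,0],[0,4,0,0,0,6,0],[0,4,0,0,0,6,0],[0,4,0,0,0,6,0],[0,4,0,0,0,6,0],[0,3,0,0,0,6,0],[0,0,0,0,0,2,0],[0,0,0,0,0,0,0]]'; python3 -m pendant '[[0,0,0,0,0,0,0],[0,0,0,0,0,0,0]]'
python3 - <<'E'
from h import *
import pickle
p=imaging.camera_params("wrist"); im=imaging.snapshot("wrist")
pickle.dump(p,open("w2.pkl","wb"));cv2.imwrite("pics/w2.png",im[:,:,::-1])
E
```

```text
time: 16.45
tool_pos: [0.4487, -0.0184, 0.1988]
ee_rot: [-3.14, -0.001, 0.374]
wrist_force: [0.1, -0.6, -0.8]
width: 0.0278
finger_force: 30.0
time: 17.25
tool_pos: [0.4494, 0.2079, 0.1982]
ee_rot: [-3.141, 0.001, 1.031]
wrist_force: [-0.1, 0.1, 0.9]
width: 0.0275
finger_force: 30.0
time: 17.45
tool_pos: [0.4495, 0.2068, 0.1989]
ee_rot: [3.142, 0.0, 1.028]
wrist_force: [-1.4, 0.5, -0.8]
width: 0.0274
finger_force: 30.0
```

View pics/w2.png

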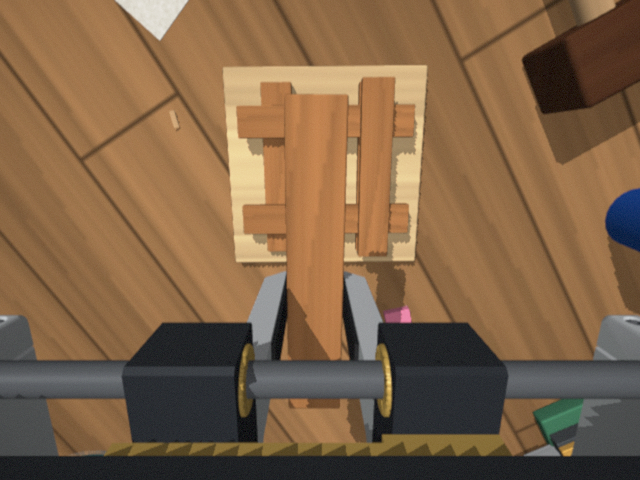

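The wrist view shows the board corners (223,66), (427,66), (415,262), (236,262), the top slat (362..395, 77) to (358..388, 254), and the held slat's far end at (286..348, 95).

Run:
```python
from h import *
import pickle
np.set_printoptions(precision=4,suppress=True)
p=pickle.load(open("w2.pkl","rb"))
B=atz("wrist",[(223,67),(427,67),(415,262),(236,262)],.012,p);print("board",B.mean(0),np.linalg.norm(np.diff(B,axis=0),axis=1))
for a,b in((3,0),(2,1)): v=B[b]-B[a];print(np.degrees(np.arctan2(v[1],v[0])))
C=atz("wrist",[(362,78),(395,77),(388,254),(358,254)],.042,p);v=C[:2].sum(0)-C[2:].sum(0)
print("c1",C.mean(0),np.linalg.norm(v)/2,np.degrees(np.arctan2(v[1],v[0])),np.linalg.norm(C[0]-C[1]))
yaw=np.arctan2(v[1],v[0]);print("gap from c1",C.mean(0)+.09*np.array([-np.sin(yaw),np.cos(yaw),0]),"mirror",2*B.mean(0)-C.mean(0))
F=atz("wrist",[(286,95.5),(348,96)],.2046,p);print("far end",F,np.linalg.norm(F[0]-F[1]))
o=robot.get_obs();tcp=o["tool_pos"];y=o["ee_rot"][2];u=np.array([np.cos(y),np.sin(y)])
print("tcp",tcp,np.degrees(y),"centre offset along/perp",(F.mean(0)[:2]-tcp[:2])@u-.08,(F.mean(0)[:2]-tcp[:2])@[-u[1],u[0]])
```

```text
board [0.4851 0.2426 0.012 ] [0.1879 0.1889 0.1892]
59.32684039903281
59.73117762999746
c1 [0.5243 0.2212 0.042 ] 0.1566199148905338 59.643672858063766 0.02800637575693264
gap from c1 [0.4466 0.2667 0.042 ] mirror [ 0.4459  0.264  -0.018 ]
far end [[0.4881 0.2927 0.2046]
 [0.5109 0.2788 0.2046]] 0.026648334028978204
tcp [0.4495 0.2068 0.199 ] 58.90070247479651 centre offset along/perp 0.013396114549712831 -0.002002653064193972
```

```bash
python3 -m pendant '[[-0.5,2.5,0,0,0,0.5,0],[-0.5,2.5,0,0,0,0,0],[0,0,-4,0,0,0,0],[0,0,-4,0,0,0,0],[0,0,-4,0,0,0,0],[0,0,0,0,0,0,0],[0,0,0,0,0,0,0],[0,0,0,0,0,0,0]]'
```

```text
time: 18.3
tool_pos: [0.4413, 0.2581, 0.082]
ee_rot: [3.139, -0.004, 1.038]
wrist_force: [-0.2, 0.6, 1.2]
width: 0.0278
finger_force: 30.0
```

```bash
python3 -m pendant '[[-0.1,-0.1,-1.5,0,0,0,0],[0,0,-1.2,0,0,0,0],[0,0,-0.8,0,0,0,0],[0,0,0,0,0,0,0],[0,0,0,0,0,0,0],[0,0,0,0,0,0,0]]'
```

```text
time: 18.9
tool_pos: [0.4388, 0.2569, 0.0448]
ee_rot: [3.141, -0.001, 1.039]
wrist_force: [0.4, 0.2, -0.2]
width: 0.0279
finger_force: 30.0
```

```bash
python3 -m pendant '[[0,0,-0.3,0,0,0,0],[0,0,-0.3,0,0,0,0],[0,0,0,0,0,0,0],[0,0,0,0,0,0,0]]';python3 -m pendant '[[0,0,-0.1,0,0,0,0],[0,0,0,0,0,0,0],[0,0,0,0,0,0,0]]'
```

```text
time: 19.3
tool_pos: [0.4382, 0.2566, 0.0379]
ee_rot: [-3.141, 0.0, 1.039]
wrist_force: [0.9, 0.7, -1.0]
width: 0.0279
finger_force: 30.0
time: 19.6
tool_pos: [0.4383, 0.2566, 0.0371]
ee_rot: [3.141, 0.0, 1.039]
wrist_force: [-0.0, -0.4, -0.5]
width: 0.0275
finger_force: 30.0
```

Under 1 mm above the second layer; I release and rise.

```bash
python3 -m pendant '[[0,0,-0.05,0,0,0,0],[0,0,0,0,0,0,0.5],[0,0,0,0,0,0,0.5],[0,0,0,0,0,0,0.5],[0,0,0,0,0,0,0.5],[0,0,1,0,0,0,0.5],[0,0,4,0,0,0,0.5],[0,0,4,0,0,0,0.5]]'; python3 -m pendant '[[-2.5,-4,4,0,0,0,0.5],[-2.5,-4,4,0,0,0,0.5],[-1,-2,4,0,0,0,0.5],[0,0,0,0,0,0,0.5],[0,0,0,0,0,0,0.5],[0,0,0,0,0,0,0.5],[0,0,0,0,0,0,0.5],[0,0,0,0,0,0,0.5]]'
python3 - <<'E'
from h import *
import pickle
p=imaging.camera_params("wrist"); im=imaging.snapshot("wrist")
pickle.dump(p,open("w3.pkl","wb"));cv2.imwrite("pics/w3.png",im[:,:,::-1])
E
```

```text
time: 20.4
tool_pos: [0.4375, 0.2563, 0.1272]
ee_rot: [-3.14, 0.002, 1.039]
wrist_force: [0.9, 0.9, 0.2]
width: 0.0472
finger_force: 0.0
time: 21.2
tool_pos: [0.3874, 0.1722, 0.2297]
ee_rot: [-3.139, 0.002, 1.04]
wrist_force: [0.1, -0.2, -0.6]
width: 0.047
finger_force: 0.0
```

View pics/w3.png

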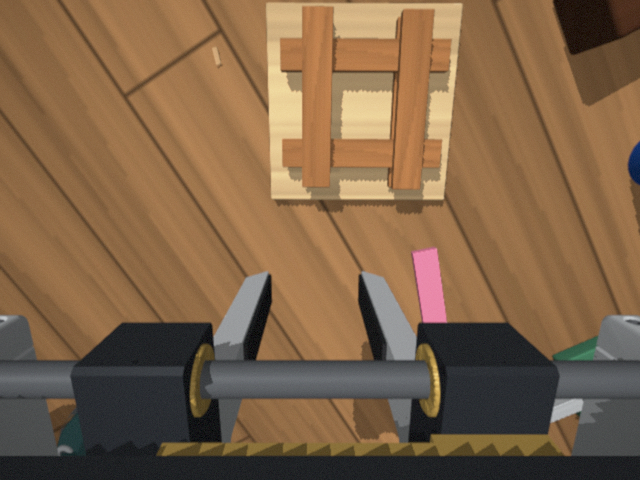

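The slat lies on the second layer, from (318,7) to (316,187), with the existing top slat running from (418,10) to (406,188). Quick check of the numbers.

Run:
```python
from h import *
import pickle
np.set_printoptions(precision=4,suppress=True)
p=pickle.load(open("w3.pkl","rb"))
r={}
for n,q in (("new",[(303,6),(333,7),(329,186),(303,187)]),("c1",[(402,10),(434,11),(419,188),(393,187)])):
    C=atz("wrist",q,.042,p);v=C[:2].sum(0)-C[2:].sum(0);r[n]=C.mean(0);print(n,r[n],np.linalg.norm(v)/2,np.degrees(np.arctan2(v[1],v[0])))
a=np.radians(59.4);d=r["new"]-r["c1"];print("rel along/perp (want 0, .09)",d[:2]@[np.cos(a),np.sin(a)],d[:2]@[-np.sin(a),np.cos(a)])
B=atz("wrist",[(267,3),(462,3),(443,198),(272,198)],.012,p).mean(0);print(B,2*B-r["c1"])
```

```text
new [0.4472 0.268  0.042 ] 0.1586744801238946 59.023578620606415
c1 [0.5234 0.2209 0.042 ] 0.15650457950906055 59.514478046344955
rel along/perp (want 0, .09) 0.0017530481309121358 0.08954523602720457
[0.4855 0.2439 0.012 ] [ 0.4476  0.267  -0.018 ]
```

Within 2 mm and about 0.5°, and the robot is clear. Handing in.

```bash
python3 -c "
from bench import robot
print(robot.close_job())"
```

```text
the job is handed in; nothing more can be done
None
```

The slat was pushed home, marked at about 19 N for over a second, and laid in the gap, where the last picture put it within about 2 mm and 0.5° of the mirror position; the job is handed in, but no verdict came back.

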